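LED candles from charger to display tray, row reversed

ROBOT

A 6-joint arm with a two-finger parallel gripper is mounted at the origin on the work surface. World frame = base frame: x ahead of the robot, y to its left, z up, the work surface at z = 0. Lengths are in m, angles in degrees, forces in N, time in s.
With the tool pointing down it reaches from about 0.25 to 0.725 m from the base axis. Payload 9.7 kg.
Tool frame: the origin (TCP) lies on the mounting face of the last link; the fingertips stand 173 mm ahead of it and the grasp point (between the pads) lies 155 mm ahead of it; z points along the fingers, y is the line along which they close (so a half turn about z gives the same grasp; the last joint's range is limited). The gripper opens to 85 mm and grips with 20 to 120 N. Pads are 22 mm wide; open, the fingers measure 114 mm over their backs; the gripper's body (76 mm by 85 mm) begins 54 mm behind the grasp point. The pads swing forward as they close: fully open they stand 13 mm farther back than shut.
Start: joints at [-63.541, 4.979, 10.078, 95.1, 0, 90], TCP at [0.245, -0.492, 0.405] pointing down, gripper open.
Joint ranges: [-179.16, 179.16], [-48.56, 103.87], [-65.8, 70.77], [-126.05, 130.52], [-82.76, 87.17], [-180, 180]. Speed limits (degrees/s): [127.2, 127.2, 147.25, 180, 180, 180].

INTERFACE

Orientations are given as [roll, pitch, yaw] about the fixed x, y, z axes, in that order (R = Rz(yaw) Ry(pitch) Rx(roll)).
In Python, from workcell import bot, camera, camera_model, outline_of, pinpoint gives the robot as it stands.
- The arm moves only by the tool move_arm, never from a script. Its arguments are lists of equal length, an entry for each row: "jaw": the closure, from 0 (fully open) to 1 (shut); "delta_pos": the shift along the world's x, y, z in m, a list of three; "yaw": the turn about the world's z in rad. In form: {"jaw": [jaw, ...], "delta_pos": [[dx, dy, dz], ...], "yaw": [yaw, ...]}. A call has 1 to 10 rows; each row shifts and turns the commanded pose from where the row before left it; what a row does not reach is not made up. A row lasts 1/12 s, in which the tool goes at most 41.7 mm and 7.16 degrees, less where a joint would pass 70% of its speed; a pose out of reach is approached as far as the arm can. A call with a gripper value outside its range is refused whole. The fingers move at their own pace and stop on an object; "force" is the grip in N (left out, the last holds). Time passes only in rows, so rows that do not move let the fingers close. It gives the time, the measured TCP pose, the force, the opening and the grip force at its end, in the units of the state.
- bot.get_obs(): the state, without advancing time (a new reading comes with each control period).
- camera(name): name is "side" or "top"; returns the picture (420x560x3 uint8, red, green, blue); there is no depth.
- camera_model(name): a dict with "fx", "fy", "cx", "cy" (pixels), "R" (3x3) and "t" (3): a world point X has camera coordinates R X + t. Camera axes: x right, y down, z forward; pixel columns grow to the right and rows downward; lengths in m; the calibration is good to about 2 mm. A picture is of the moment at which its call begins. camera_model takes no time and is no camera call.
- bot.job_done(): hands the job in; it is judged then, once.
Trained networks look in the newest picture that a camera, given by its name, has taken for a name from the list of things; names that differ only in an ending like _2 or _b are one class to them, and where a whole thing is asked for, a point or a joint stands for the part that bears it (a point fixed in the world has none). Each returns a list of dicts, best first, with "confidence" (0 to 1); they miss things now and then, are a little off and sometimes report something else, mostly with a low value. They report only what shows in the picture. A call takes as long as a camera call. They do not tell look-alikes from the thing itself.
- outline_of(camera, thing): "mask" (420x560 bool, what is visible of it) and "xy" ([column, row] in pixels, amid what is visible of it).
- pinpoint(camera, thing): "xy" ([column, row] in pixels: a listed point, or the origin of a listed thing).
The state is a dict: "time": time; "q": joint angles; "qd": joint speeds; "joint_efforts": joint torques, N m; "ee_pos": TCP position; "tcp_rot": TCP orientation; "wrist_force": force on the tool from outside, world axes, zero at the start; "torque": the same for the moment, N m; "opening": finger opening in m; "grasp_force": force on a finger pad.
Only numpy, scipy, OpenCV 4.12 (cv2) and the standard library are available. Lean on these libraries where they do the work, as an engineer would, in place of code of your own. Each camera call takes 0.05 s, during which the arm holds its last target. There are 200 camera calls.

TASK

The four LED candles are charged: move them all from the black charging base into the wooden tray, one upright in each cell, with the row reversed from end to end, so that the candle at the left end of the charger stands at the right end of the tray, and so on along the row. Set each one down rather than dropping it, knock none over, and leave the tissue box, remote and mug where they are.

Things in the scene. Friction and masses are not known exactly. Their poses are not given: they have to be found in the camera images.
- candle_short: Ivory LED candle, loose, upright, 80 to 240 g. Round, short and stout: 50 mm across, 70 mm high, plus a 13 mm tall, 11 mm wide moulded flame in the middle of the top. Origin: centre of its underside, z up along the candle. At the start it stands on one of the charger's four pucks.
- candle_square: Ivory LED candle, loose, upright, 80 to 240 g. Square block: 46 x 46 mm (faces along its x and y), 80 mm high, plus a 13 mm tall, 11 mm wide moulded flame in the middle of the top. Origin: centre of its underside, z up along the candle. At the start it stands on one of the charger's four pucks.
- candle_medium: Ivory LED candle, loose, upright, 80 to 240 g. Round: 44 mm across, 90 mm high, plus a 13 mm tall, 11 mm wide moulded flame in the middle of the top. Origin: centre of its underside, z up along the candle. At the start it stands on one of the charger's four pucks.
- candle_slim: Ivory LED candle, loose, upright, 80 to 240 g. Round, slim and tallest: 38 mm across, 100 mm high, plus a 13 mm tall, 11 mm wide moulded flame in the middle of the top. Origin: centre of its underside, z up along the candle. At the start it stands on one of the charger's four pucks.
- puck_short: Grey square charging puck, 62 x 62 x 6 mm, fixed on the charger; the short candle stands on it at the start. All four pucks look alike and never move during the job, so it marks where in the row that candle stood. Origin: centre of its underside (the candle stands 6 mm above).
- puck_square: Grey square charging puck, 62 x 62 x 6 mm, fixed on the charger; the square candle stands on it at the start. All four pucks look alike and never move during the job, so it marks where in the row that candle stood. Origin: centre of its underside (the candle stands 6 mm above).
- puck_medium: Grey square charging puck, 62 x 62 x 6 mm, fixed on the charger; the medium candle stands on it at the start. All four pucks look alike and never move during the job, so it marks where in the row that candle stood. Origin: centre of its underside (the candle stands 6 mm above).
- puck_slim: Grey square charging puck, 62 x 62 x 6 mm, fixed on the charger; the slim candle stands on it at the start. All four pucks look alike and never move during the job, so it marks where in the row that candle stood. Origin: centre of its underside (the candle stands 6 mm above).
- charger: Black flat charging base, 84 x 300 x 12 mm, fixed. Origin: centre of its underside; y is its long axis. The pucks sit on it in a row at y = -105, -35, 35 and 105 mm; a candle on a puck has its foot 18 mm above the table. Charger and tray both lie with y within 0.2 rad of the robot's y (its left), one behind the other; which is nearer varies.
- tray: Pale wooden display tray, 76 x 286 mm, 22 mm high, fixed to the table; its y axis is its long axis. Origin: centre of its underside. Four square cells in a row, each 64 x 64 mm inside, with centres along its y at -105, -35, 35 and 105 mm (x = 0); cell floors 10 mm above the table, walls 6 mm thick and 12 mm above the floors. Empty at the start.
- tissue_box: Plum-coloured closed cardboard tissue box, 115 x 115 x 125 mm, bystander standing loose on the table. Origin: centre of its underside.
- remote: Black remote control, 170 x 46 x 18 mm, bystander lying loose on the table. Origin: centre of its underside, x along its length.
- mug: White mug, 80 mm across, 92 mm high, handle towards its +y, bystander loose on the table. Origin: centre of its underside.
Things that resemble listed ones, but are neither listed nor needed, are in the scene too. What is shaped like the candle_medium but orange or red is not meant.

How it is judged:
By the outcome, as a careful person would: the job done as asked, in the order asked, and still so for the second after the job is handed in, with the robot touching nothing.
It also fails if it takes over 109 s, if anything falls off the work surface, if the arm or the gripper's body presses on something with over 40 N, if the wrist force passes 120 N, or if a joint passes its speed limit or range.

## Working session

There is one attempt and no reset: what is moved stays moved. The work goes in short steps, Python scripts to look and compute and a tool call to move; the robot and the scene stay as the last step left them, time stands still between calls to the robot, and variables do not carry over. Pictures are saved under pics/ and viewed, at most 14 in all, crops included, and the job is handed in when it is done.

Besides the shell and the picture viewer there is one more tool, called after ">>>" as a command line: name --pt "numbers of a row" for each row, then --argument value for the rest. move_arm: Moves the arm, as the interface text tells. Its arguments: {"type":"object","properties":{"jaw":{"type":"array"},"delta_pos":{"type":"array"},"yaw":{"type":"array"},"force":{"type":"number"}},"required":["jaw","delta_pos","yaw"]}

```bash
ls; mkdir -p pics; cat > h.py <<'E'
import numpy as np, cv2
from workcell import bot, camera, camera_model, outline_of, pinpoint
def ray(name,uv):
    m=camera_model(name);R=np.array(m["R"]);t=np.array(m["t"])
    d=R.T@np.array([(uv[0]-m["cx"])/m["fx"],(uv[1]-m["cy"])/m["fy"],1]);return -R.T@t,d
def atz(name,uv,z):
    c,d=ray(name,uv);return c+d*(z-c[2])/d[2]
def proj(name,X):
    m=camera_model(name);p=np.array(m["R"])@np.array(X)+np.array(m["t"])
    return np.array([p[0]/p[2]*m["fx"]+m["cx"],p[1]/p[2]*m["fy"]+m["cy"]])
def save(name,f):
    im=camera(name);cv2.imwrite(f"pics/{f}.png",im[:,:,::-1]);return im
E
python3 - <<'E'
from h import *
np.set_printoptions(precision=3,suppress=True)
save("top","top0");save("side","side0")
for n in ("top","side"):
    print(n,ray(n,(280,210)))
    for th,z in [("candle_short",.018),("candle_square",.018),("candle_medium",.018),("candle_slim",.018),("charger",0),("tray",0),("puck_short",.012),("tissue_box",0),("mug",0),("remote",0)]:
        for r in pinpoint(n,th)[:5]: print(n,th,round(r["confidence"],2),np.round(r["xy"]),atz(n,r["xy"],z))
print(bot.get_obs())
E
```

```text
pics
top (array([0.361, 0.037, 1.155]), array([ 0.216,  0.009, -0.976]))
top candle_short 0.7 [276. 218.] [0.593 0.058 0.018]
top candle_square 0.57 [353. 201.] [ 0.632 -0.133  0.018]
top candle_medium 0.96 [275. 158.] [0.747 0.059 0.018]
top candle_medium 0.94 [329. 200.] [ 0.637 -0.074  0.018]
top candle_medium 0.61 [349. 154.] [ 0.757 -0.129  0.018]
top candle_slim 0.73 [301. 210.] [ 0.613 -0.004  0.018]
top charger 0.78 [316. 208.] [ 0.621 -0.044  0.   ]
top tray 0.78 [309. 280.] [ 0.441 -0.02   0.   ]
top tray 0.3 [331. 203.] [ 0.634 -0.08   0.   ]
top puck_short 0.64 [274. 216.] [0.599 0.063 0.012]
top tissue_box 0.65 [136. 220.] [0.597 0.408 0.   ]
top mug 0.57 [462. 181.] [ 0.686 -0.417  0.   ]
top remote 0.9 [460. 268.] [ 0.464 -0.392  0.   ]
side (array([ 0.39 , -0.978,  0.632]), array([ 0.178,  0.852, -0.492]))
side candle_square 0.7 [312. 257.] [ 0.642 -0.139  0.018]
side candle_medium 0.86 [300. 242.] [ 0.629 -0.071  0.018]
side candle_medium 0.79 [336. 217.] [0.747 0.027 0.018]
side candle_medium 0.67 [353. 232.] [ 0.767 -0.053  0.018]
side candle_medium 0.57 [363. 259.] [ 0.751 -0.165  0.018]
side candle_slim 0.57 [291. 226.] [ 0.622 -0.     0.018]
side charger 0.78 [293. 240.] [ 0.621 -0.033  0.   ]
side tray 0.37 [282. 214.] [0.619 0.094 0.   ]
side puck_short 0.62 [279. 214.] [0.608 0.077 0.012]
side mug 0.67 [381. 351.] [ 0.697 -0.414  0.   ]
side mug 0.35 [256. 165.] [0.599 0.418 0.   ]
side remote 0.73 [247. 361.] [ 0.459 -0.395  0.   ]
{'time': 1.1, 'q': array([-63.541,   4.978,  10.078,  95.1  ,   0.001,  89.998]), 'qd': array([-0.056,  0.007, -0.006, -0.001,  0.038, -0.046]), 'joint_efforts': array([ -0.004, -52.011,  46.486,   0.002,  -0.   ,   0.   ]), 'ee_pos': array([ 0.245, -0.492,  0.405]), 'tcp_rot': array([-180.   ,   -0.001,   26.462]), 'wrist_force': array([ 0.467, -0.46 , -0.82 ]), 'torque': array([ 0.012, -0.022,  0.048]), 'grasp_force': 0.0, 'opening': 0.08529173085105962}
```

```bash
python3 - <<'E'
import cv2,numpy as np
a=cv2.imread("pics/top0.png")[120:330,180:440];b=cv2.imread("pics/side0.png")[130:330,200:420]
cv2.imwrite("pics/tc.png",cv2.resize(a,None,fx=2.8,fy=2.8,interpolation=2));cv2.imwrite("pics/sc.png",cv2.resize(b,None,fx=2.9,fy=2.9,interpolation=2))
E
```

```text
(no output)
```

View pics/top0.png

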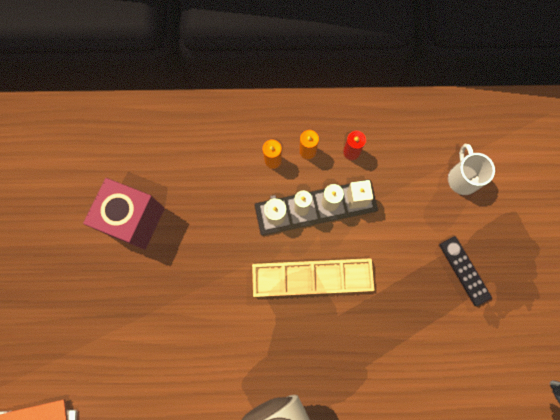

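View pics/tc.png

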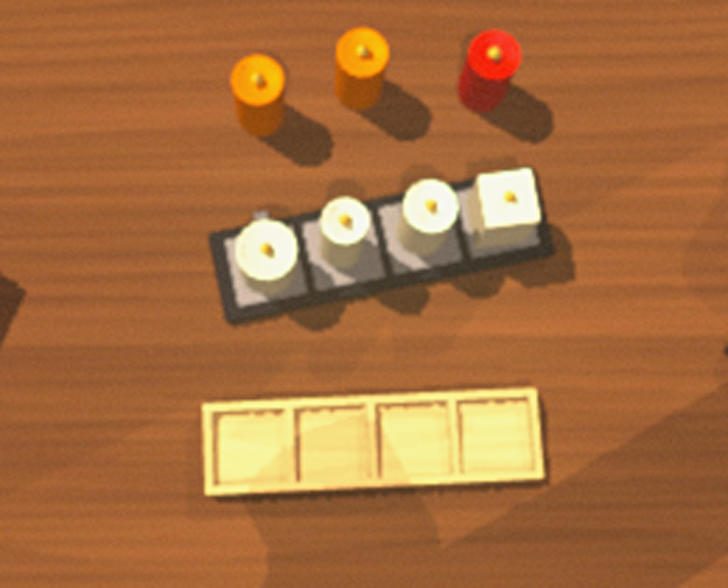

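View pics/sc.png

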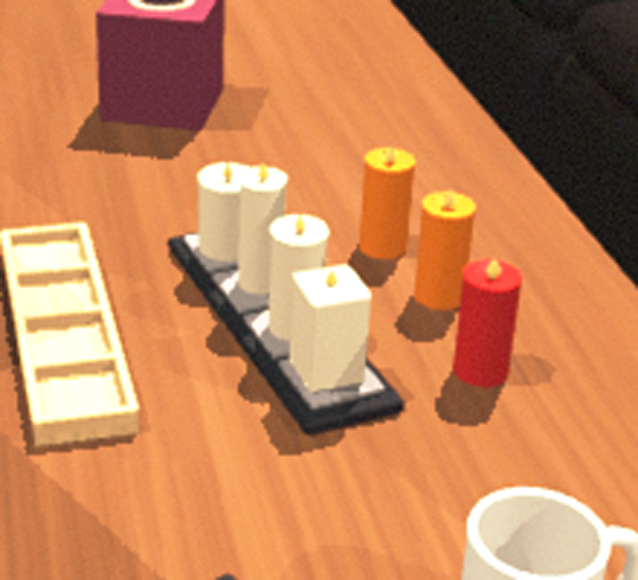

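The top view shows a row of ivory candles on the charger. From left to right they are short (275,209), slim (303,199), medium (333,194) and square (361,190). Three candles could be mistaken for medium: orange (272,149), orange (309,139) and red (355,142), all standing behind the charger. I'm excluding these by colour and using the ivory four. The crops confirm the choice: they are the ones standing on pucks, and the side view agrees. The empty tray is at (313,278), nearer the robot.

```bash
cat > fit.py <<'E'
from h import *
from scipy.optimize import minimize
SH=dict(short=(.025,.07),square=(.023,.08),medium=(.022,.09),slim=(.019,.1))
def box(x,y,th,a,b,z0,z1):
    c,s=np.cos(th),np.sin(th)
    return [(x+c*u-s*v,y+s*u+c*v,z) for z in (z0,z1) for u,v in ((-a,-b),(a,-b),(a,b),(-a,b))]
def cyl(x,y,r,z0,z1):
    t=np.linspace(0,2*np.pi,32); return [(x+r*np.cos(k),y+r*np.sin(k),z) for z in (z0,z1) for k in t]
def cand(n,p,z0):
    r,h=SH[n]; return box(*p,r,r,z0,z0+h) if n=="square" else cyl(p[0],p[1],r,z0,z0+h)
S=8
def sil(cam,P):
    uv=np.array([proj(cam,q) for q in P]); H=cv2.convexHull(np.round((uv+.5)*S).astype(np.int32))
    m=np.zeros((420*S,560*S),np.uint8); cv2.fillConvexPoly(m,H,1); return cv2.resize(m.astype(np.float32),(560,420),interpolation=cv2.INTER_AREA)
def fit(fn,x0,masks,step):
    def cost(p):
        c=0
        for cam,m in masks.items():
            s=sil(cam,fn(p)); c+=1-np.minimum(s,m).sum()/np.maximum(s,m).sum()
        return c/len(masks)
    x0=np.array(x0);sx=np.vstack([x0]+[x0+d for d in np.diag(step)])
    r=minimize(cost,x0,method="Nelder-Mead",options=dict(initial_simplex=sx,maxfev=90,xatol=2e-4,fatol=1e-4)); return r.x,r.fun
def masks(thing,near,cams=("top","side"),gate=25):
    o={}
    for c in cams:
        px=proj(c,near)
        L=[r for r in outline_of(c,thing) if np.hypot(*(np.array(r["xy"])-px))<gate]
        if L: o[c]=L[0]["mask"].astype(np.float32)
    return o
E
cat > m.py <<'E'
from fit import *
np.set_printoptions(precision=4,suppress=True)
camera("top");camera("side")
m=masks("tray",(.442,-.03,.01))
for cs in ({k:m[k]} for k in m):
    print("tray",*cs,*fit(lambda p:box(*p,.038,.143,0,.022),[.442,-.03,.03],cs,[.01,.01,.05]))
print("tray both",*fit(lambda p:box(*p,.038,.143,0,.022),[.442,-.03,.03],m,[.01,.01,.05]))
for n,x,y in [("short",.597,.06),("slim",.617,-.003),("medium",.633,-.072),("square",.637,-.136)]:
    mm=masks("candle_"+n,(x,y,.018+SH[n][1]/2),gate=12)
    p0=[x,y,.2] if n=="square" else [x,y]; st=[.006,.006,.05][:len(p0)]
    for k in mm: print(n,k,*fit(lambda p:cand(n,p,.018),p0,{k:mm[k]},st))
E
python3 m.py
```

```text
tray side [ 0.4476 -0.0249  0.0326] 0.02264469861984253
tray both [ 0.4476 -0.0249  0.0326] 0.02264469861984253Traceback (most recent call last):
  File "m.py", line 11, in <module>
    for k in mm: print(n,k,*fit(lambda p:cand(n,p,.018),p0,{k:mm[k]},st))
                            ~~~^^^^^^^^^^^^^^^^^^^^^^^^^^^^^^^^^^^^^^^^^
  File "fit.py", line 22, in fit
    r=minimize(cost,x0,method="Nelder-Mead",options=dict(initial_simplex=sx,maxfev=90,xatol=2e-4,fatol=1e-4)); return r.x,r.fun
    res = _minimize_neldermead(fun, x0, args, callback, bounds=bounds,
                               **options)
    fxcc = func(xcc)
    fx = function(np.copy(x), *(wrapper_args + args))
  File "fit.py", line 19, in cost
    s=sil(cam,fn(p)); c+=1-np.minimum(s,m).sum()/np.maximum(s,m).sum()
  File "fit.py", line 13, in sil
    uv=np.array([proj(cam,q) for q in P]); H=cv2.convexHull(np.round((uv+.5)*S).astype(np.int32))
                 ~~~~^^^^^^^
  File "h.py", line 9, in proj
    m=camera_model(name);p=np.array(m["R"])@np.array(X)+np.array(m["t"])
ValueError: time passes only in moves, steps and waits
```

```bash
sed -i 's/^def ray/import functools\ncamera_model=functools.cache(camera_model)\ndef ray/' h.py; sed -i 's/S=8/S=4/' fit.py
python3 m.py
```

```text
tray top [ 0.4457 -0.0286  0.0327] 0.040971577167510986
tray side [ 0.4476 -0.0232  0.0355] 0.025647342205047607
tray both [ 0.4469 -0.0268  0.0325] 0.04505327343940735
short top [0.6006 0.0587] 0.07066857814788818
short side [0.6    0.0637] 0.347298800945282
slim top [ 0.6173 -0.0058] 0.12482684850692749
slim side [0.6186 0.0034] 0.25491487979888916
medium top [ 0.6283 -0.0766] 0.09005993604660034
medium side [ 0.6319 -0.0699] 0.3567776083946228
square top [ 0.6382 -0.1418  0.1498] 0.06444674730300903
square side [ 0.6401 -0.1396  0.0134] 0.05494183301925659
```

>>> move_arm --jaw '[0, 0, 0, 0, 0, 0, 0, 0, 0, 0]' --pt "0.0187 0.0244 0" --pt "0.0187 0.0244 0" --pt "0.0187 0.0244 0" --pt "0.0187 0.0244 0" --pt "0.0187 0.0244 0" --pt "0.0187 0.0244 0" --pt "0.0187 0.0244 0" --pt "0.0187 0.0244 0" --pt "0.0187 0.0244 0" --pt "0.0187 0.0244 0" --yaw '[0.065, 0.065, 0.065, 0.065, 0.065, 0.065, 0.065, 0.065, 0.065, 0.065]' --force 30

```text
time: 2.83
ee_pos: [0.4327, -0.247, 0.4048]
tcp_rot: [180.0, 0.0, 63.9]
wrist_force: [-0.2, -0.2, 0.2]
opening: 0.0856
grasp_force: 0.0
```

>>> move_arm --jaw '[0, 0, 0, 0, 0, 0, 0, 0, 0, 0]' --pt "0.0187 0.0244 0" --pt "0.0187 0.0244 0" --pt "0.0187 0.0244 0" --pt "0.0187 0.0244 0" --pt "0.0187 0.0244 0" --pt "0.0187 0.0244 0" --pt "0.0187 0.0244 0" --pt "0.0187 0.0244 0" --pt "0.0187 0.0244 0" --pt "0 0 0" --yaw '[0.065, 0.065, 0.065, 0.065, 0.065, 0.065, 0.065, 0.065, 0.065, 0.065]'

```text
time: 3.67
ee_pos: [0.6026, -0.0251, 0.4034]
tcp_rot: [-180.0, -0.1, 101.3]
wrist_force: [0.8, -0.2, -0.7]
opening: 0.0855
grasp_force: 0.0
```

>>> move_arm --jaw '[0, 0, 0, 0, 0, 0]' --pt "0.0155 0.022 0" --pt "0 0 -0.02" --pt "0 0 -0.03" --pt "0 0 -0.03" --pt "0 0 -0.02" --pt "0 0 0" --yaw '[0, 0, 0, 0, 0, 0]'

```text
time: 4.17
ee_pos: [0.615, -0.0067, 0.2996]
tcp_rot: [-179.6, -0.1, 101.0]
wrist_force: [-1.3, 0.9, -0.1]
opening: 0.0853
grasp_force: 0.0
```

```bash
python3 - <<'E'
from h import *
a=save("top","t1");b=save("side","s1")
a=cv2.resize(a[130:260,220:400],None,fx=3,fy=3);b=cv2.resize(b[100:310,200:390],None,fx=1.9,fy=1.9)
im=np.zeros((400,900,3),np.uint8);im[:390,:540]=a;im[:399,540:540+b.shape[1]]=b[:399,:360]
cv2.imwrite("pics/v1.png",cv2.resize(im,(790,351))[:,:,::-1])
o=bot.get_obs();print(o["ee_pos"],o["tcp_rot"])
E
```

```text
[ 0.6157277  -0.00679428  0.30485227] [-1.79947495e+02 -1.14970245e-02  1.00944178e+02]
```

View pics/v1.png

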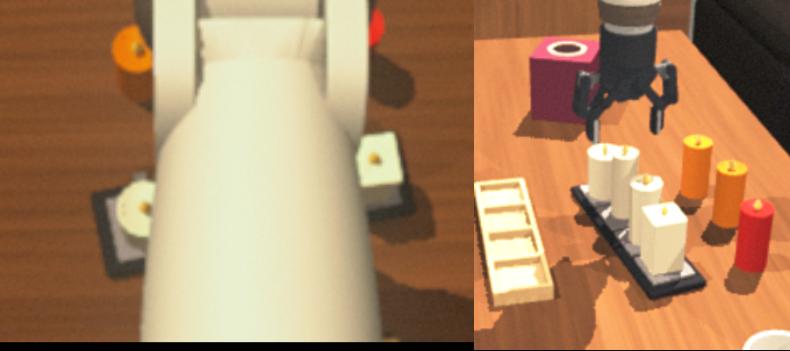

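The side view shows the open fingers straddling the slim candle, second from the left, with the tips still above it. Next is the descent and grasp.

>>> move_arm --jaw '[0, 0, 0, 0, 0, 0]' --pt "0.002 0.003 -0.015" --pt "0 0 -0.015" --pt "0 0 -0.015" --pt "0 0 -0.015" --pt "0 0 0" --pt "0 0 0" --yaw '[0, 0, 0, 0, 0, 0]'

```text
time: 4.77
ee_pos: [0.6182, -0.0038, 0.2462]
tcp_rot: [179.9, 0.0, 100.9]
wrist_force: [-0.0, -1.0, 1.3]
opening: 0.0858
grasp_force: 0.0
```

>>> move_arm --jaw '[0.3, 0.4, 0.5, 0.6, 0.7, 0.8, 0.9, 1, 1, 1]' --pt "0 0 0" --pt "0 0 0" --pt "0 0 0" --pt "0 0 0" --pt "0 0 0" --pt "0 0 0" --pt "0 0 0" --pt "0 0 0" --pt "0 0 0" --pt "0 0 0" --yaw '[0, 0, 0, 0, 0, 0, 0, 0, 0, 0]'

```text
time: 5.6
ee_pos: [0.6178, -0.0038, 0.2457]
tcp_rot: [179.9, 0.0, 100.9]
wrist_force: [-1.7, -0.9, 5.8]
opening: 0.0375
grasp_force: 29.4
```

>>> move_arm --jaw '[1, 1, 1, 1, 1, 1, 1, 1]' --pt "0 0 0.01" --pt "0 0 0.015" --pt "0 0 0.02" --pt "0 0 0.025" --pt "0 0 0.025" --pt "0 0 0.02" --pt "0 0 0.015" --pt "0 0 0" --yaw '[0, 0, 0, 0, 0, 0, 0, 0]'

```text
time: 6.27
ee_pos: [0.618, -0.0038, 0.3787]
tcp_rot: [179.7, 0.1, 100.9]
wrist_force: [0.0, 0.1, -1.7]
opening: 0.0376
grasp_force: 30.2
```

>>> move_arm --jaw '[1, 1, 1, 1, 1, 1, 1, 1, 1, 1]' --pt "-0.012 -0.004 0" --pt "-0.02 -0.007 0" --pt "-0.024 -0.008 0" --pt "-0.024 -0.008 0" --pt "-0.024 -0.008 0" --pt "-0.024 -0.008 0" --pt "-0.022 -0.008 0" --pt "-0.014 -0.005 0" --pt "-0.006 -0.002 0" --pt "0 0 0" --yaw '[-0.02, -0.02, -0.02, -0.02, -0.02, -0.02, -0.02, -0.017, 0, 0]'

```text
time: 7.1
ee_pos: [0.447, -0.0621, 0.3745]
tcp_rot: [-180.0, 0.0, 91.9]
wrist_force: [-0.6, 0.5, -1.6]
opening: 0.0375
grasp_force: 30.4
```

```bash
python3 - <<'E'
from fit import *
np.set_printoptions(precision=4,suppress=True)
save("top","t2");save("side","s2")
o=bot.get_obs();p=o["ee_pos"];print(p,o["tcp_rot"],o["opening"],o["wrist_force"])
z0=.018+p[2]-.2457
mm=masks("candle_slim",(p[0],p[1],z0+.05),gate=25)
for k in mm: print(k,*fit(lambda q:cand("slim",q,z0),list(p[:2]),{k:mm[k]},[.006,.006]))
cv2.imwrite("pics/s2c.png",cv2.resize(cv2.imread("pics/s2.png")[80:320,180:400],None,fx=2.4,fy=2.4))
E
```

```text
[ 0.4483 -0.0617  0.3744] [179.9912  -0.0087  91.9695] 0.03755082079221924 [ 0.8083  0.3616 -1.5291]
side [ 0.4484 -0.0572] 0.05670851469039917
```

View pics/s2c.png

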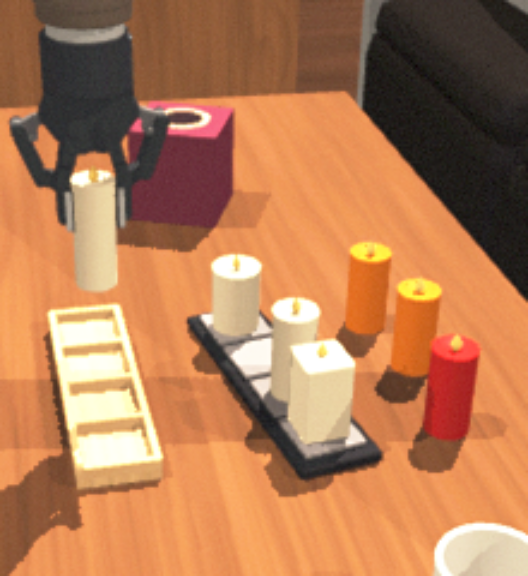

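The slim candle is held upright above the tray at crop (95,230). The other three candles are undisturbed. Next I lower it.

>>> move_arm --jaw '[1, 1, 1, 1, 1, 1, 1, 1, 1, 1]' --pt "0 0 -0.015" --pt "0 0 -0.025" --pt "0 0 -0.025" --pt "0 0 -0.025" --pt "0 0 -0.018" --pt "0 0 -0.012" --pt "0 0 -0.008" --pt "0 0 -0.005" --pt "0 0 0" --pt "0 0 0" --yaw '[0, 0, 0, 0, 0, 0, 0, 0, 0, 0]'

```text
time: 8.13
ee_pos: [0.4482, -0.0618, 0.2424]
tcp_rot: [180.0, 0.0, 92.0]
wrist_force: [0.3, -0.2, -1.4]
opening: 0.0373
grasp_force: 30.6
```

>>> move_arm --jaw '[1, 1, 1, 1, 1]' --pt "0 0 -0.001" --pt "0 0 -0.001" --pt "0 0 -0.001" --pt "0 0 -0.0005" --pt "0 0 0" --yaw '[0, 0, 0, 0, 0]'

```text
time: 8.55
ee_pos: [0.4479, -0.0618, 0.2383]
tcp_rot: [180.0, 0.0, 91.9]
wrist_force: [-0.4, 0.2, -1.9]
opening: 0.0374
grasp_force: 30.6
```

>>> move_arm --jaw '[1, 1, 1]' --pt "0 0 -0.0008" --pt "0 0 0" --pt "0 0 0" --yaw '[0, 0, 0]'

```text
time: 8.8
ee_pos: [0.4479, -0.0618, 0.2377]
tcp_rot: [180.0, 0.0, 91.9]
wrist_force: [-0.6, -0.5, 1.6]
opening: 0.0372
grasp_force: 30.7
```

>>> move_arm --jaw '[0.5, 0.4, 0.3, 0.2, 0.1, 0, 0, 0]' --pt "0 0 0" --pt "0 0 0" --pt "0 0 0" --pt "0 0 0" --pt "0 0 0" --pt "0 0 0" --pt "0 0 0" --pt "0 0 0" --yaw '[0, 0, 0, 0, 0, 0, 0, 0]'

```text
time: 9.47
ee_pos: [0.4479, -0.0618, 0.2374]
tcp_rot: [180.0, -0.0, 91.9]
wrist_force: [-0.2, -0.5, 0.2]
opening: 0.0852
grasp_force: 0.0
```

>>> move_arm --jaw '[0, 0, 0, 0, 0, 0]' --pt "0 0 0.01" --pt "0 0 0.02" --pt "0 0 0.03" --pt "0 0 0.03" --pt "0 0 0.02" --pt "0 0 0" --yaw '[0, 0, 0, 0, 0, 0]'

```text
time: 9.97
ee_pos: [0.4483, -0.0618, 0.3527]
tcp_rot: [179.6, 0.1, 91.9]
wrist_force: [1.5, 0.4, 2.1]
opening: 0.0853
grasp_force: 0.0
```

```bash
cat > chk.py <<'E'
import sys
from fit import *
np.set_printoptions(precision=4,suppress=True)
save("top",sys.argv[1]+"t");save("side",sys.argv[1]+"s");o=bot.get_obs();print(o["ee_pos"],o["tcp_rot"],o["opening"])
for a in sys.argv[2:]:
    n,x,y,z=a.split(",");x,y,z=float(x),float(y),float(z)
    mm=masks("candle_"+n,(x,y,z+SH[n][1]/2),gate=15)
    p0=[x,y,.1] if n=="square" else [x,y]
    for k in mm: print(n,k,*fit(lambda q:cand(n,q,z),p0,{k:mm[k]},[.006,.006,.05][:len(p0)]))
E
python3 chk.py c1 slim,.448,-.062,.01 medium,.63,-.074,.018 square,.639,-.141,.018 short,.6,.061,.018
```

```text
[ 0.448  -0.0618  0.3486] [179.8881   0.0208  91.9465] 0.08570364684230845
slim side [ 0.4474 -0.0575] 0.049269914627075195
medium top [ 0.6331 -0.0747] 0.6475181579589844
medium side [ 0.6307 -0.0696] 0.32678985595703125
square top [ 0.6446 -0.1429  0.0889] 0.5353093147277832
square side [ 0.6403 -0.138  -0.0208] 0.08030670881271362
short top [0.6002 0.0588] 0.04471701383590698
short side [0.6007 0.0644] 0.051601409912109375
```

>>> move_arm --jaw '[0, 0, 0, 0, 0, 0, 0, 0, 0, 0]' --pt "0.014 -0.001 0" --pt "0.026 -0.002 0" --pt "0.03 -0.002 0" --pt "0.03 -0.002 0" --pt "0.03 -0.002 0" --pt "0.024 -0.002 0" --pt "0.018 -0.001 0" --pt "0.01 -0.0007 0" --pt "0 0 0" --pt "0 0 0" --yaw '[0.02, 0.02, 0.02, 0.02, 0.02, 0.02, 0.02, 0.01, 0, 0]'

```text
time: 11.3
ee_pos: [0.63, -0.0745, 0.3465]
tcp_rot: [-179.9, -0.0, 100.5]
wrist_force: [-0.6, 0.2, 0.6]
opening: 0.0856
grasp_force: 0.0
```

>>> move_arm --jaw '[0, 0, 0, 0, 0, 0, 0, 0]' --pt "0 0 -0.015" --pt "0 0 -0.025" --pt "0 0 -0.025" --pt "0 0 -0.02" --pt "0 0 -0.015" --pt "0 0 -0.0125" --pt "0 0 0" --pt "0 0 0" --yaw '[0, 0, 0, 0, 0, 0, 0, 0]'

```text
time: 11.97
ee_pos: [0.6294, -0.0745, 0.2351]
tcp_rot: [-180.0, -0.0, 100.5]
wrist_force: [0.1, -0.1, 0.9]
opening: 0.0856
grasp_force: 0.0
```

Close and lift. The target cell is at +35, (0.4458, 0.0082).

>>> move_arm --jaw '[0.3, 0.4, 0.5, 0.6, 0.7, 0.8, 0.9, 1, 1, 1]' --pt "0 0 0" --pt "0 0 0" --pt "0 0 0" --pt "0 0 0" --pt "0 0 0" --pt "0 0 0" --pt "0 0 0" --pt "0 0 0" --pt "0 0 0" --pt "0 0 0" --yaw '[0, 0, 0, 0, 0, 0, 0, 0, 0, 0]'

```text
time: 12.8
ee_pos: [0.63, -0.0745, 0.236]
tcp_rot: [179.9, 0.0, 100.5]
wrist_force: [-1.6, -1.2, 4.9]
opening: 0.0435
grasp_force: 30.4
```

>>> move_arm --jaw '[1, 1, 1, 1, 1, 1, 1, 1]' --pt "0 0 0.01" --pt "0 0 0.015" --pt "0 0 0.02" --pt "0 0 0.025" --pt "0 0 0.025" --pt "0 0 0.02" --pt "0 0 0.015" --pt "0 0 0" --yaw '[0, 0, 0, 0, 0, 0, 0, 0]'

```text
time: 13.47
ee_pos: [0.63, -0.0745, 0.3691]
tcp_rot: [179.7, 0.1, 100.5]
wrist_force: [-0.2, -0.2, -0.6]
opening: 0.0433
grasp_force: 30.7
```

>>> move_arm --jaw '[1, 1, 1, 1, 1, 1, 1, 1, 1, 1]' --pt "-0.012 0.006 0" --pt "-0.02 0.01 0" --pt "-0.026 0.012 0" --pt "-0.026 0.012 0" --pt "-0.026 0.012 0" --pt "-0.026 0.011 0" --pt "-0.024 0.01 0" --pt "-0.016 0.006 0" --pt "-0.008 0.0037 0" --pt "0 0 0" --yaw '[-0.02, -0.02, -0.02, -0.02, -0.02, -0.02, -0.02, -0.01, 0, 0]'

```text
time: 14.3
ee_pos: [0.4448, 0.0087, 0.3648]
tcp_rot: [180.0, -0.0, 92.0]
wrist_force: [-0.7, -0.0, -0.7]
opening: 0.0435
grasp_force: 30.9
```

```bash
python3 chk.py c2 medium,.4458,.0082,.1475 square,.639,-.141,.018
```

```text
[0.4463 0.0082 0.3647] [179.9789   0.0064  91.9838] 0.04311521452743324
medium side [0.4472 0.0104] 0.04593098163604736
square top [ 0.6416 -0.1432  0.079 ] 0.37839990854263306
```

>>> move_arm --jaw '[1, 1, 1, 1, 1, 1, 1, 1, 1, 1]' --pt "0 0.001 -0.015" --pt "0 0 -0.025" --pt "0 0 -0.025" --pt "0 0 -0.025" --pt "0 0 -0.018" --pt "0 0 -0.012" --pt "0 0 -0.008" --pt "0 0 -0.006" --pt "0 0 0" --pt "0 0 0" --yaw '[0, 0, 0, 0, 0, 0, 0, 0, 0, 0]'

```text
time: 15.43
ee_pos: [0.4462, 0.0092, 0.2315]
tcp_rot: [180.0, 0.0, 91.9]
wrist_force: [0.1, 0.6, -0.6]
opening: 0.0433
grasp_force: 30.9
```

>>> move_arm --jaw '[1, 1, 1, 1, 1]' --pt "0 0 -0.001" --pt "0 0 -0.001" --pt "0 0 -0.0005" --pt "0 0 0" --pt "0 0 0" --yaw '[0, 0, 0, 0, 0]'

```text
time: 15.85
ee_pos: [0.4459, 0.0092, 0.2286]
tcp_rot: [180.0, 0.0, 91.9]
wrist_force: [-0.4, -0.2, -0.4]
opening: 0.0436
grasp_force: 30.9
```

>>> move_arm --jaw '[1, 1, 1, 1]' --pt "0 0 -0.0007" --pt "0 0 -0.0004" --pt "0 0 0" --pt "0 0 0" --yaw '[0, 0, 0, 0]'

```text
time: 16.18
ee_pos: [0.4459, 0.0092, 0.2279]
tcp_rot: [180.0, 0.0, 91.9]
wrist_force: [-2.1, 0.7, 4.8]
opening: 0.0432
grasp_force: 31.4
```

>>> move_arm --jaw '[0.5, 0.4, 0.3, 0.2, 0.1, 0, 0, 0]' --pt "0 0 0" --pt "0 0 0" --pt "0 0 0" --pt "0 0 0" --pt "0 0 0" --pt "0 0 0" --pt "0 0 0" --pt "0 0 0" --yaw '[0, 0, 0, 0, 0, 0, 0, 0]'

```text
time: 16.85
ee_pos: [0.4459, 0.0092, 0.2272]
tcp_rot: [-180.0, 0.0, 91.9]
wrist_force: [-0.3, -0.6, 0.1]
opening: 0.0856
grasp_force: 0.0
```

>>> move_arm --jaw '[0, 0, 0, 0, 0, 0]' --pt "0 0 0.01" --pt "0 0 0.02" --pt "0 0 0.03" --pt "0 0 0.035" --pt "0 0 0.025" --pt "0 0 0" --yaw '[0, 0, 0, 0, 0, 0]'

```text
time: 17.35
ee_pos: [0.4463, 0.0092, 0.3535]
tcp_rot: [179.6, 0.0, 92.0]
wrist_force: [0.1, -0.1, 1.2]
opening: 0.0855
grasp_force: 0.0
```

```bash
python3 chk.py c3 medium,.446,.009,.01 square,.639,-.141,.018; python3 - <<'E'
import cv2,numpy as np
a=cv2.imread("pics/c3t.png")[150:240,320:420];b=cv2.imread("pics/c3s.png")[130:330,170:370]
cv2.imwrite("pics/v3.png",np.hstack([cv2.resize(a,(445,400),interpolation=2),cv2.resize(b,(355,400))[:, :355]]))
E
```

```text
[0.446  0.0092 0.3489] [179.8524   0.0002  91.9479] 0.0854086479779859
medium side [0.4468 0.0177] 0.639922022819519
square top [ 0.6395 -0.1432  0.1109] 0.2255631685256958
square side [ 0.641  -0.1378  0.0728] 0.04066258668899536
```

View pics/v3.png

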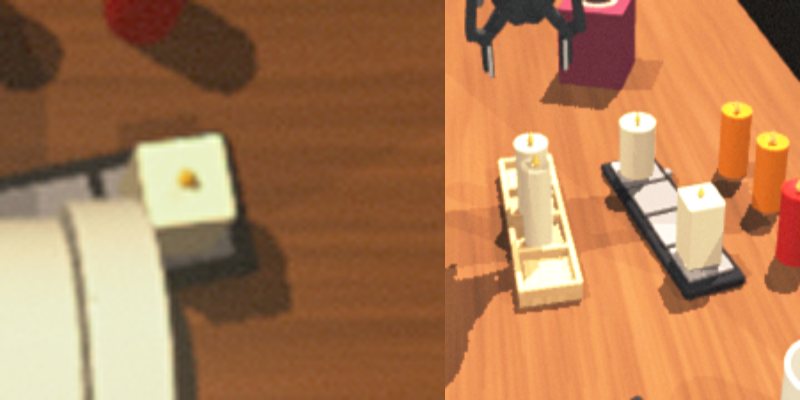

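Slim and medium both stand upright in the two middle cells. The square candle is turned about 0.1 rad.

>>> move_arm --jaw '[0, 0, 0, 0, 0, 0, 0, 0, 0, 0]' --pt "0.014 -0.011 0" --pt "0.024 -0.019 0" --pt "0.03 -0.023 0" --pt "0.03 -0.023 0" --pt "0.03 -0.023 0" --pt "0.026 -0.021 0" --pt "0.022 -0.018 0" --pt "0.012 -0.009 0" --pt "0.006 -0.0047 0" --pt "0 0 0" --yaw '[0.01, 0.01, 0.01, 0.01, 0.01, 0.01, 0.015, 0, 0, 0]'

```text
time: 18.48
ee_pos: [0.6405, -0.1433, 0.3455]
tcp_rot: [-179.9, -0.0, 96.2]
wrist_force: [0.5, -0.8, -0.1]
opening: 0.0854
grasp_force: 0.0
```

>>> move_arm --jaw '[0, 0, 0, 0, 0, 0, 0, 0]' --pt "0 0 -0.015" --pt "0 0 -0.025" --pt "0 0 -0.025" --pt "0 0 -0.025" --pt "0 0 -0.018" --pt "0 0 -0.014" --pt "0 0 0" --pt "0 0 0" --yaw '[0, 0, 0, 0, 0, 0, 0, 0]'

```text
time: 19.15
ee_pos: [0.639, -0.1417, 0.2252]
tcp_rot: [-179.9, -0.0, 96.3]
wrist_force: [0.0, 0.1, 1.5]
opening: 0.0853
grasp_force: 0.0
```

>>> move_arm --jaw '[0.3, 0.4, 0.5, 0.6, 0.7, 0.8, 0.9, 1, 1, 1]' --pt "0 0 0" --pt "0 0 0" --pt "0 0 0" --pt "0 0 0" --pt "0 0 0" --pt "0 0 0" --pt "0 0 0" --pt "0 0 0" --pt "0 0 0" --pt "0 0 0" --yaw '[0, 0, 0, 0, 0, 0, 0, 0, 0, 0]'

```text
time: 19.98
ee_pos: [0.64, -0.1425, 0.2266]
tcp_rot: [179.9, 0.0, 96.2]
wrist_force: [-2.7, 1.0, 6.5]
opening: 0.0458
grasp_force: 32.5
```

>>> move_arm --jaw '[1, 1, 1, 1, 1, 1, 1, 1]' --pt "0 0 0.01" --pt "0 0 0.015" --pt "0 0 0.02" --pt "0 0 0.025" --pt "0 0 0.025" --pt "0 0 0.02" --pt "0 0 0.015" --pt "0 0 0" --yaw '[0, 0, 0, 0, 0, 0, 0, 0]'

```text
time: 20.65
ee_pos: [0.64, -0.1425, 0.3597]
tcp_rot: [179.7, 0.1, 96.2]
wrist_force: [0.4, -1.4, -0.7]
opening: 0.0455
grasp_force: 31.8
```

>>> move_arm --jaw '[1, 1, 1, 1, 1, 1, 1, 1, 1, 1]' --pt "-0.01 0.011 0" --pt "-0.018 0.02 0" --pt "-0.025 0.028 0" --pt "-0.026 0.03 0" --pt "-0.026 0.03 0" --pt "-0.026 0.03 0" --pt "-0.025 0.028 0" --pt "-0.021 0.023 0" --pt "-0.013 0.014 0" --pt "-0.0065 0.0066 0" --yaw '[-0.01, -0.01, -0.01, -0.01, -0.01, -0.01, -0.015, 0, 0, 0]'

```text
time: 21.48
ee_pos: [0.4416, 0.0795, 0.3548]
tcp_rot: [-180.0, -0.0, 92.1]
wrist_force: [0.6, -0.5, -1.4]
opening: 0.0455
grasp_force: 31.9
```

>>> move_arm --jaw '[1, 1]' --pt "0 0 0" --pt "0 0 0" --yaw '[0, 0]'

```text
time: 21.65
ee_pos: [0.4435, 0.0781, 0.355]
tcp_rot: [180.0, 0.0, 92.0]
wrist_force: [-0.0, -0.2, -2.2]
opening: 0.0459
grasp_force: 31.9
```

```bash
python3 chk.py c4 square,.4435,.0781,.148 short,.6,.061,.018
```

```text
[0.444  0.0775 0.3549] [-179.9856    0.0183   91.9065] 0.04582520531983982
square side [ 0.4457  0.0817 -0.064 ] 0.06504768133163452
short side [0.6024 0.0632] 0.05632537603378296
```

>>> move_arm --jaw '[1, 1, 1, 1, 1, 1, 1, 1, 1, 1]' --pt "0 0 -0.015" --pt "0 0 -0.025" --pt "0 0 -0.025" --pt "0 0 -0.025" --pt "0 0 -0.018" --pt "0 0 -0.012" --pt "0 0 -0.008" --pt "0 0 -0.006" --pt "0 0 0" --pt "0 0 0" --yaw '[0, 0, 0, 0, 0, 0, 0, 0, 0, 0]'

```text
time: 22.78
ee_pos: [0.4436, 0.0781, 0.2219]
tcp_rot: [180.0, -0.0, 91.9]
wrist_force: [1.0, -0.3, -1.4]
opening: 0.0458
grasp_force: 31.9
```

>>> move_arm --jaw '[1, 1, 1, 1, 1]' --pt "0 0 -0.001" --pt "0 0 -0.001" --pt "0 0 -0.001" --pt "0 0 0" --pt "0 0 0" --yaw '[0, 0, 0, 0, 0]'

```text
time: 23.2
ee_pos: [0.4435, 0.0782, 0.2186]
tcp_rot: [180.0, -0.0, 92.0]
wrist_force: [-0.3, 0.6, -1.3]
opening: 0.0454
grasp_force: 31.9
```

>>> move_arm --jaw '[1, 1, 1, 1]' --pt "0 0 -0.0007" --pt "0 0 -0.0003" --pt "0 0 0" --pt "0 0 0" --yaw '[0, 0, 0, 0]'

```text
time: 23.53
ee_pos: [0.4434, 0.0782, 0.2185]
tcp_rot: [179.9, -0.0, 92.0]
wrist_force: [-4.7, -1.4, 9.1]
opening: 0.0457
grasp_force: 33.0
```

>>> move_arm --jaw '[0.5, 0.4, 0.3, 0.2, 0.1, 0, 0, 0]' --pt "0 0 0" --pt "0 0 0" --pt "0 0 0" --pt "0 0 0" --pt "0 0 0" --pt "0 0 0" --pt "0 0 0" --pt "0 0 0" --yaw '[0, 0, 0, 0, 0, 0, 0, 0]'

```text
time: 24.2
ee_pos: [0.4433, 0.0781, 0.2172]
tcp_rot: [-180.0, -0.0, 91.9]
wrist_force: [-0.7, 0.5, 0.5]
opening: 0.0856
grasp_force: 0.0
```

>>> move_arm --jaw '[0, 0, 0, 0, 0, 0]' --pt "0 0 0.01" --pt "0 0 0.02" --pt "0 0 0.03" --pt "0 0 0.035" --pt "0 0 0.025" --pt "0 0 0" --yaw '[0, 0, 0, 0, 0, 0]'

```text
time: 24.7
ee_pos: [0.4439, 0.0782, 0.3435]
tcp_rot: [179.6, -0.1, 91.9]
wrist_force: [0.5, -0.2, -0.4]
opening: 0.0853
grasp_force: 0.0
```

>>> move_arm --jaw '[0, 0, 0, 0, 0, 0, 0, 0, 0, 0]' --pt "0.012 -0.002 0" --pt "0.022 -0.003 0" --pt "0.027 -0.003 0" --pt "0.027 -0.003 0" --pt "0.025 -0.003 0" --pt "0.022 -0.003 0" --pt "0.014 -0.001 0" --pt "0.008 -0.0007 0" --pt "0 0 0" --pt "0 0 0" --yaw '[0.02, 0.02, 0.02, 0.02, 0.02, 0.02, 0.02, 0.01, 0, 0]'

```text
time: 25.53
ee_pos: [0.6001, 0.0594, 0.3372]
tcp_rot: [-180.0, -0.0, 100.5]
wrist_force: [-0.3, 0.3, 0.1]
opening: 0.0853
grasp_force: 0.0
```

Descend from z 0.338 to 0.216 and grasp the short candle.

>>> move_arm --jaw '[0, 0, 0, 0, 0, 0, 0, 0]' --pt "0 0 -0.015" --pt "0 0 -0.025" --pt "0 0 -0.025" --pt "0 0 -0.025" --pt "0 0 -0.018" --pt "0 0 -0.014" --pt "0 0 0" --pt "0 0 0" --yaw '[0, 0, 0, 0, 0, 0, 0, 0]'

```text
time: 26.2
ee_pos: [0.5995, 0.0596, 0.2156]
tcp_rot: [-180.0, -0.0, 100.5]
wrist_force: [0.1, 0.5, 0.7]
opening: 0.0855
grasp_force: 0.0
```

>>> move_arm --jaw '[0.3, 0.4, 0.5, 0.6, 0.7, 0.8, 0.9, 1, 1, 1]' --pt "0 0 0" --pt "0 0 0" --pt "0 0 0" --pt "0 0 0" --pt "0 0 0" --pt "0 0 0" --pt "0 0 0" --pt "0 0 0" --pt "0 0 0" --pt "0 0 0" --yaw '[0, 0, 0, 0, 0, 0, 0, 0, 0, 0]'

```text
time: 27.03
ee_pos: [0.6006, 0.0595, 0.2168]
tcp_rot: [179.9, 0.0, 100.5]
wrist_force: [-1.8, 0.2, 6.3]
opening: 0.0491
grasp_force: 30.9
```

>>> move_arm --jaw '[1, 1, 1, 1, 1, 1, 1, 1]' --pt "0 0 0.01" --pt "0 0 0.015" --pt "0 0 0.02" --pt "0 0 0.025" --pt "0 0 0.025" --pt "0 0 0.02" --pt "0 0 0.015" --pt "0 0 0" --yaw '[0, 0, 0, 0, 0, 0, 0, 0]'

```text
time: 27.7
ee_pos: [0.6006, 0.0594, 0.3498]
tcp_rot: [179.7, 0.0, 100.5]
wrist_force: [0.4, 0.5, -1.2]
opening: 0.0497
grasp_force: 31.4
```

>>> move_arm --jaw '[1, 1, 1, 1, 1, 1, 1, 1, 1, 1]' --pt "-0.008 -0.01 0" --pt "-0.014 -0.018 0" --pt "-0.019 -0.024 0" --pt "-0.02 -0.026 0" --pt "-0.02 -0.026 0" --pt "-0.02 -0.025 0" --pt "-0.019 -0.024 0" --pt "-0.016 -0.021 0" --pt "-0.01 -0.012 0" --pt "-0.0043 -0.0052 0" --yaw '[-0.02, -0.02, -0.02, -0.02, -0.02, -0.02, -0.02, -0.01, 0, 0]'

```text
time: 28.53
ee_pos: [0.4486, -0.1331, 0.3449]
tcp_rot: [-180.0, 0.0, 91.8]
wrist_force: [1.1, 0.6, -1.0]
opening: 0.0494
grasp_force: 31.6
```

>>> move_arm --jaw '[1, 1]' --pt "0 0 0" --pt "0 0 0" --yaw '[0, 0]'

```text
time: 28.7
ee_pos: [0.4502, -0.1316, 0.345]
tcp_rot: [180.0, -0.0, 91.9]
wrist_force: [0.3, 1.0, -1.0]
opening: 0.0495
grasp_force: 31.6
```

```bash
python3 chk.py c5 short,.4503,-.1317,.148
```

```text
[ 0.4506 -0.1312  0.345 ] [-179.9878   -0.0186   91.9946] 0.04969481858182458
short top [ 0.4378 -0.0948] 0.8209629058837891
short side [ 0.4519 -0.1324] 0.061968326568603516
```

>>> move_arm --jaw '[1, 1, 1, 1, 1, 1, 1, 1]' --pt "0 0.002 -0.015" --pt "0 0 -0.025" --pt "0 0 -0.025" --pt "0 0 -0.02" --pt "0 0 -0.015" --pt "0 0 -0.01" --pt "0 0 0" --pt "0 0 0" --yaw '[0, 0, 0, 0, 0, 0, 0, 0]'

```text
time: 29.57
ee_pos: [0.4503, -0.1295, 0.2354]
tcp_rot: [-180.0, -0.0, 92.0]
wrist_force: [0.8, 0.5, -0.4]
opening: 0.0495
grasp_force: 31.5
```

```bash
python3 chk.py c6 short,.4503,-.1297,.036; python3 - <<'E'
import cv2,numpy as np
a=cv2.imread("pics/c6t.png")[220:320,240:400];b=cv2.imread("pics/c6s.png")[180:320,170:310]
cv2.imwrite("pics/v6.png",np.hstack([cv2.resize(a,(400,250)),np.zeros((250,1,3),np.uint8)]) if 0 else cv2.resize(b,(590,590),interpolation=2))
E
```

```text
[ 0.4505 -0.1297  0.2365] [179.915    0.0276  91.9662] 0.04945568677936707
short side [ 0.4517 -0.1254] 0.043429791927337646
```

View pics/v6.png

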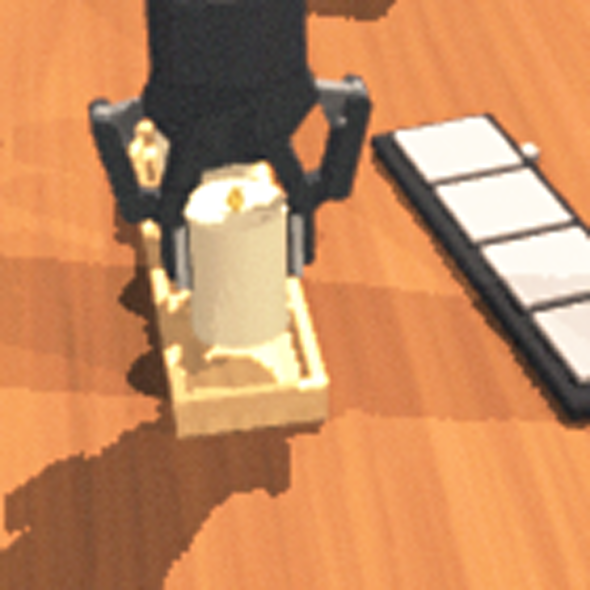

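The short candle hangs upright just above the right-end cell and is centred to about 2 mm. Now I lower it the rest of the way.

>>> move_arm --jaw '[1, 1, 1, 1, 1, 1, 1, 1]' --pt "-0.001 -0.002 -0.008" --pt "0 0 -0.008" --pt "0 0 -0.005" --pt "0 0 -0.003" --pt "0 0 -0.001" --pt "0 0 -0.001" --pt "0 0 0" --pt "0 0 0" --yaw '[0, 0, 0, 0, 0, 0, 0, 0]'

```text
time: 30.43
ee_pos: [0.4491, -0.1318, 0.2094]
tcp_rot: [180.0, 0.0, 91.9]
wrist_force: [-0.3, 0.2, -1.4]
opening: 0.0491
grasp_force: 31.5
```

>>> move_arm --jaw '[1, 1, 1, 1]' --pt "0 0 -0.0005" --pt "0 0 -0.0003" --pt "0 0 0" --pt "0 0 0" --yaw '[0, 0, 0, 0]'

```text
time: 30.77
ee_pos: [0.4492, -0.1318, 0.2088]
tcp_rot: [180.0, 0.0, 91.9]
wrist_force: [-1.1, 0.3, 1.6]
opening: 0.0492
grasp_force: 31.7
```

Contact. Release, rise and move clear for a look.

>>> move_arm --jaw '[0.5, 0.4, 0.3, 0.2, 0.1, 0, 0, 0]' --pt "0 0 0" --pt "0 0 0" --pt "0 0 0" --pt "0 0 0" --pt "0 0 0" --pt "0 0 0" --pt "0 0 0" --pt "0 0 0" --yaw '[0, 0, 0, 0, 0, 0, 0, 0]'

```text
time: 31.43
ee_pos: [0.449, -0.1318, 0.2085]
tcp_rot: [-180.0, -0.0, 91.9]
wrist_force: [-0.2, -0.7, -0.0]
opening: 0.0855
grasp_force: 0.0
```

>>> move_arm --jaw '[0, 0, 0, 0, 0, 0, 0, 0]' --pt "0 0 0.01" --pt "0 0 0.02" --pt "0 0 0.03" --pt "0 0 0.035" --pt "0 0 0.035" --pt "0 0 0.035" --pt "0 0 0.025" --pt "0 0 0" --yaw '[0, 0, 0, 0, 0, 0, 0, 0]'

```text
time: 32.1
ee_pos: [0.4491, -0.1318, 0.4049]
tcp_rot: [179.6, 0.1, 91.9]
wrist_force: [1.1, -0.4, -0.6]
opening: 0.0854
grasp_force: 0.0
```

>>> move_arm --jaw '[0, 0, 0, 0, 0, 0, 0, 0, 0, 0]' --pt "-0.01 -0.02 0" --pt "-0.015 -0.03 0" --pt "-0.015 -0.03 0" --pt "-0.015 -0.03 0" --pt "-0.015 -0.03 0" --pt "-0.015 -0.03 0" --pt "-0.015 -0.03 0" --pt "-0.015 -0.03 0" --pt "-0.01 -0.02 0" --pt "0 0 0" --yaw '[0, 0, 0, 0, 0, 0, 0, 0, 0, 0]'

```text
time: 32.93
ee_pos: [0.3223, -0.3846, 0.3984]
tcp_rot: [-180.0, 0.0, 91.7]
wrist_force: [0.4, -0.6, -0.4]
opening: 0.0853
grasp_force: 0.0
```

```bash
python3 chk.py c7 square,.4435,.0781,.01 medium,.446,.009,.01 slim,.448,-.062,.01 short,.4495,-.1317,.01; python3 - <<'E'
import cv2,numpy as np
a=cv2.imread("pics/c7t.png")[80:330];b=cv2.imread("pics/c7s.png")[130:330,160:360]
cv2.imwrite("pics/v7.png",cv2.resize(a,(790,353)))
cv2.imwrite("pics/v8.png",cv2.resize(b,(590,590),interpolation=2))
E
```

```text
[ 0.3236 -0.3823  0.3986] [-179.9929   -0.0247   91.8373] 0.08559979430683756
square top [0.4428 0.0775 0.0893] 0.09646594524383545
square side [ 0.4432  0.0976 -0.0057] 0.6292195320129395
medium top [0.4457 0.0074] 0.052002668380737305
slim top [ 0.447  -0.0629] 0.140902578830719
slim side [0.4509 0.0038] 0.40739762783050537
short side [ 0.4502 -0.1276] 0.05604887008666992
```

View pics/v7.png

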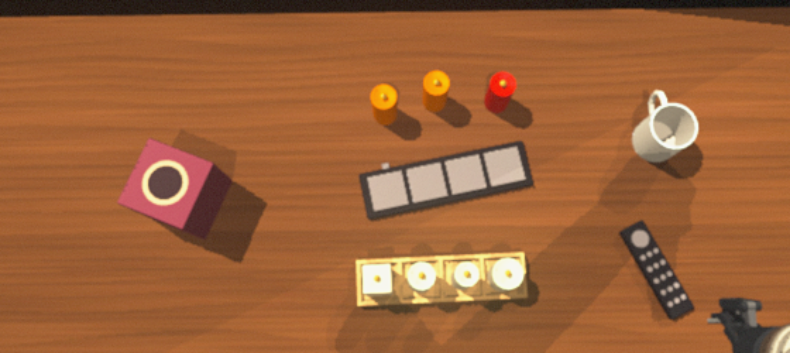

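View pics/v8.png

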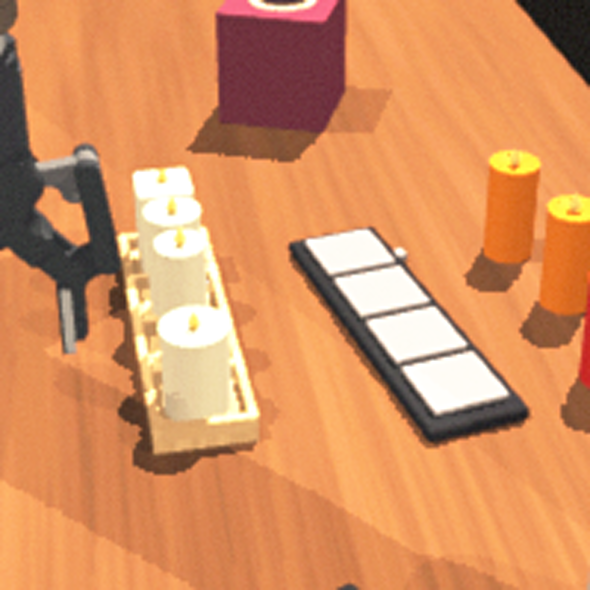

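All four candles stand upright in the tray, left to right square (377,278), medium (420,276), slim (467,273) and short (508,272), which is the reverse of the charger order. The tissue box, remote and mug are untouched.

```bash
python3 -c "
from workcell import bot
print(bot.job_done())"
```

```text
the job is handed in; nothing more can be done
None
```

The job is handed in: all four candles stand upright in the tray in reversed order (left to right square, medium, slim, short), and the tissue box, remote and mug were not moved.

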